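Gauge the gaps between cabinet fronts

ROBOT

A 7-joint arm with a two-finger parallel gripper is mounted at the origin on the work surface. World frame = base frame: x ahead of the robot, y to its left, z up, the work surface at z = 0. Lengths are in m, angles in rad, forces in N, time in s.
With the tool pointing down it reaches from about 0.4 to 0.85 m from the base axis. Payload 10.4 kg.
Tool frame: the origin (TCP) lies between the finger pads; the fingertips stand 22 mm ahead of it and the grasp point (between the pads) lies 3 mm ahead of it (r.nose_length is the distance from the TCP to the fingertips, in m); z points along the fingers, y is the line along which they close (so a half turn about z gives the same grasp; the last joint's range is limited). The gripper opens to 87 mm and grips with 3 to 60 N. Pads are 19 mm wide; open, the fingers measure 117 mm over their backs; the gripper's body (75 mm by 190 mm) begins 51 mm behind the grasp point.
Start: joints at [1.266, 0.332, -0.065, 1.46, 0.022, 1.35, -0.088], TCP at [0.174, -0.6, 0.245] pointing down, gripper open.
Joint ranges: [-2.6, 2.6], [-0.5, 2.12], [-1.47, 1.34], [0.16, 2.42], [-1.27, 4.41], [0.06, 2.06], [-2.6, 2.6]. Speed limits (rad/s): [2.22, 2.22, 2.79, 2.79, 3.14, 3.14, 3.14].

INTERFACE

Orientations are given as a unit quaternion [x, y, z, w].
In Python, from bench import readout, cams, r gives the robot as it stands. The module is installed in compiled form; this text tells all that it offers.
- The arm moves only by the tool step_arm, never from a script. Its argument "deltas" is a list that holds one entry, the list of rows, each a list of 7 numbers: the turn, a rotation vector about the tool's x, y, z in rad, then the shift along the tool's x, y, z in m, then the opening in per cent of the stroke, from 0 (shut) to 100 (fully open). A call has 1 to 20 rows; each row is the pose to reach, as a shift and turn from the pose commanded when the call began, along the tool's axes at that moment; what a row does not reach only later rows make up. A row lasts 1/8 s, in which the tool goes at most 62.5 mm and 10.7 degrees, less where a joint would pass 70% of its speed; a pose out of reach is approached as far as the arm can. A call with a gripper value outside its range is refused whole. The fingers move at their own pace and stop on an object; "squeeze" is the grip in N (left out, the last holds). Time passes only in rows, so rows that repeat a pose let the fingers close. It gives the time, the measured TCP pose, the force, the opening and the grip force at its end, in the units of the state.
- readout.read_state(): the state, without advancing time (a new reading comes with each control period).
- cams.camera(name): name is "scene" or "top" or "wrist"; returns a dict with "img" (420x560x3 uint8, red, green, blue), "fx", "fy", "cx", "cy" (pixels), "origin" and "rotation" of the camera in the world; the wrist camera has in their place "T_tool_cam" (4x4, takes a point from camera to tool coordinates, whose origin is the TCP and whose axes are the flange's). Camera axes: x right, y up, looking along -z (the intrinsics and any distortion apply to the point x, -y, -z); pixel columns grow to the right and rows downward; lengths in m; the calibration is good to about 2 mm. A picture is of the moment at which its call begins: read the wrist's pose just before it. There is no depth.
- r.close_job(): hands the job in; it is judged then, once.
The state is a dict: "time": time; "joint_positions": joint angles; "joint_vel": joint speeds; "joint_torque": joint torques, N m; "ee_pos": TCP position; "eef_rot": TCP orientation; "ft_force": force on the tool from outside, world axes, zero at the start; "torque": the same for the moment, N m; "width": finger opening in m; "grip_force": force on a finger pad.
Only numpy, scipy, OpenCV 4.12 (cv2) and the standard library are available. Lean on these libraries where they do the work, as an engineer would, in place of code of your own. Each camera call takes 0.05 s, during which the arm holds its last target. There are 200 camera calls.

TASK

Find the tighter of the two gaps between the three fronts of the small white cabinet lying face-up: take the taper gauge from its block and slide it upright, tip down, into the left-hand gap (the one farther to the robot's left) until you feel it just drag on both sides, then do the same in the right-hand gap. Leave the gauge standing upright by itself, lightly nipped in the tighter of the two gaps, and let go of it. Push gently, about 5 N downwards (a push of 15 N or more would wedge the fronts too hard), and do not disturb the other things on the worktop.

Things in the scene. Friction and masses are not known exactly. Their poses are not given: they have to be found in the camera images.
- cabinet: White cabinet fixed on its back on the worktop: 260 mm (x) by 299 (y) by 100 high, origin at the centre of its underside, y to its left. On top a row of three fronts, each 95 mm wide (y), 260 long, 18 thick, faces at 100 mm, each with a bow handle 110 mm long along x amid it, 31 mm above the face. Two gaps run along x between them. Below the fronts it is hollow for 70 mm more.
- front_left: The fixed left front (on the cabinet's +y side). Origin: centre of its underside, 18 mm below its face; it borders the left gap 47.5 mm towards -y from there. The middle front (not measured) sits up to 2.3 mm off centre either way and does not yield. A nipped gauge squeezes each front with about 2 to 2.5 times the push on it.
- front_right: The fixed right front (on the cabinet's -y side). Origin: centre of its underside, 18 mm below its face; it borders the right gap 47.5 mm towards +y from there.
- gap_left (a point): Point on the left front's upper edge at the left gap, midway along the gap; axes as the cabinet's; 54.5 mm from the cabinet's middle. The gap extends from here 4.7 to 9.3 mm towards -y and 130 mm each way along x. The two gaps add up to 14 mm: one is 7 mm or less, the other 7 or more.
- gap_right (a point): Point on the right front's upper edge at the right gap, midway along the gap; axes as the cabinet's; 54.5 mm from the cabinet's middle. The gap extends from here 4.7 to 9.3 mm towards +y and 130 mm each way along x.
- gauge: 90 g taper gauge, upright in the block. Steel wedge blade 20 mm wide (x), 2 mm thick (y) at the tip, growing evenly on both sides to 11 mm at 72 mm up. Origin: centre of the tip, z up to the handle. x must lie along the gap. It nips a gap of w mm with the tip about 8 x (w - 2) mm below the faces, some mm deeper when pushed, and stays by friction.
- gauge_handle (a point): Centre of the gauge's black handle, 32 mm (x) by 18 (y) by 56 mm high, 100 mm above the tip (handle from 72 to 128 mm above the tip); axes as the gauge's.
- block: Light wooden block, fixed, 75 mm (x) by 55 mm (y) by 90 mm high, origin at the centre of its underside; a through slot 23 by 13.5 mm in the middle holds the gauge, whose handle rests on the block's top; gauge x along block x.
- moka: Aluminium coffee pot, 88 mm wide, 161 mm high, black handle; origin at the centre of its underside. Leave alone.
- screwdriver: Screwdriver lying on the worktop, 200 mm long along its x (tip at +x), handle 26 mm thick; origin under its middle. Leave alone.
- mug: White mug, 80 mm wide, 90 mm high, origin at the centre of its underside. Leave alone.
Things that resemble listed ones, but are neither listed nor needed, are in the scene too. Leave any green look-alike of the gauge alone.

How it is judged:
On the way, in this order (a step that is already met when the one before it is completed fails the run):
1. the gauge drags in the left gap, upright (contact force between gauge and front_left above 4 N and y of gauge in the frame of gap_left between -0.012 and 0.001 m and z of gauge in the frame of gap_left below -0.018 m and angle between gauge's own z axis and vertical below 0.2 rad), for 0.15 s.
2. the gauge drags in the right gap, upright (contact force between gauge and front_right above 4 N and y of gauge in the frame of gap_right between -0.001 and 0.012 m and z of gauge in the frame of gap_right below -0.018 m and angle between gauge's own z axis and vertical below 0.2 rad), for 0.15 s.
At the end, for the whole second after the job is handed in: The gauge stands released and still (under 0.02 m/s) in the tighter gap, within 0.2 rad of upright, nipped with 4 to 35 N against the fixed front beside it, its tip 18 to 48 mm below the faces (in a clearly wider gap it would nip deeper or not at all; if the gaps are nearly equal either will do) (((contact force between gauge and front_left between 4 and 35 N and y of gauge in the frame of gap_left between -0.012 and 0.001 m and z of gauge in the frame of gap_left between -0.048 and -0.018 m and angle between gauge's own z axis and vertical below 0.2 rad) or (contact force between gauge and front_right between 4 and 35 N and y of gauge in the frame of gap_right between -0.001 and 0.012 m and z of gauge in the frame of gap_right between -0.048 and -0.018 m and angle between gauge's own z axis and vertical below 0.2 rad)) and linear speed of gauge below 0.02 m/s); the robot touches nothing.
It fails at once if a front is forced with more than 40 N by the gauge (contact force between gauge and front_left above 40 N or contact force between gauge and front_right above 40 N).
It fails at once if the moka is moved more than 20 mm (distance of moka from where it was at the start of the episode above 0.02 m).
It fails at once if the screwdriver is moved more than 20 mm (distance of screwdriver from where it was at the start of the episode above 0.02 m).
It fails at once if the mug is moved more than 20 mm (distance of mug from where it was at the start of the episode above 0.02 m).
It also fails if it takes over 72 s, if anything falls off the work surface, if the arm or the gripper's body presses on something with over 40 N, if the wrist force passes 120 N, or if a joint passes its speed limit or range.

## Working session

There is one attempt and no reset: what is moved stays moved. The work goes in short steps, Python scripts to look and compute and a tool call to move; the robot and the scene stay as the last step left them, time stands still between calls to the robot, and variables do not carry over. Pictures are saved under pics/ and viewed, at most 10 in all, crops included, and the job is handed in when it is done.

Besides the shell and the picture viewer there is one more tool, called after "Emit:" by a JSON object that holds its "method" and its "body". step_arm: Moves the arm, as the interface text tells. Its arguments: {"type":"object","properties":{"deltas":{"type":"array"},"squeeze":{"type":"number"}},"required":["deltas"]}

```bash
mkdir -p pics
cat > h.py <<'E'
import numpy as np, cv2
from bench import readout, cams, r
from scipy.spatial.transform import Rotation as R
def cam(n):
    s=readout.read_state(); c=cams.camera(n)
    if 'T_tool_cam' in c:
        T=np.eye(4);T[:3,:3]=R.from_quat(s['eef_rot']).as_matrix();T[:3,3]=s['ee_pos'];T=T@np.array(c['T_tool_cam'])
        c['origin']=T[:3,3];c['rotation']=T[:3,:3]
    c['origin']=np.array(c['origin']);c['rotation']=np.array(c['rotation'])
    if c['rotation'].shape!=(3,3): c['rotation']=R.from_quat(c['rotation'].ravel()).as_matrix()
    return c
def ray(c,u,v):
    d=np.array([(u-c['cx'])/c['fx'],-(v-c['cy'])/c['fy'],-1.]);return c['rotation']@d
def at(c,u,v,z):
    d=ray(c,u,v);return c['origin']+d*(z-c['origin'][2])/d[2]
def pix(c,p):
    q=c['rotation'].T@(np.array(p)-c['origin']);return np.array([c['cx']+c['fx']*q[0]/-q[2],c['cy']-c['fy']*q[1]/-q[2]])
def save(c,n,box=None,k=1):
    im=c['img'][:,:,::-1]
    if box: u0,v0,u1,v1=box; im=im[v0:v1,u0:u1]
    cv2.imwrite('pics/'+n,cv2.resize(im,None,fx=k,fy=k,interpolation=cv2.INTER_CUBIC))
E
python3 - <<'E'
from h import *
import pickle
for n in('scene','top'):
    c=cam(n);save(c,n+'1.png');pickle.dump(c,open(n+'.pkl','wb'));print(n,{k:v for k,v in c.items() if k!='img'})
print(readout.read_state())
E
```

```text
scene {'fx': 447.9795416999745, 'fy': 447.9795416999745, 'cx': 283.3348505209091, 'cy': 204.4582356837003, 'origin': array([ 1.19126982, -0.36721498,  0.86874746]), 'rotation': array([[ 0.49783269, -0.60233849,  0.62397993],
       [ 0.86705166,  0.36192359, -0.34239266],
       [-0.01959678,  0.71147709,  0.70243599]])}
top {'fx': 448.4099599052235, 'fy': 448.4099599052235, 'cx': 279.34272950731395, 'cy': 206.2607542873999, 'origin': array([0.3307929 , 0.02508063, 1.25681667]), 'rotation': array([[ 0.00618059,  0.99008162, -0.14035732],
       [-0.99995964,  0.00703445,  0.00558814],
       [ 0.00652005,  0.14031712,  0.99008514]])}
{'time': 0.1, 'joint_positions': array([ 1.26640925,  0.33281888, -0.06467964,  1.46082669,  0.02157907,
        1.34990823, -0.08851327]), 'joint_vel': array([-0.00165484, -0.00233384,  0.00120657, -0.00190414,  0.00069646,
        0.00158359, -0.00015723]), 'joint_torque': array([ 3.30667390e-03, -6.24546647e+01,  2.61517492e-02, -3.90720606e+01,
       -6.13851473e-02,  3.65926197e-02,  6.46424337e-05]), 'ee_pos': array([ 0.17370256, -0.60005506,  0.24384169]), 'eef_rot': array([ 9.90092017e-01,  1.40418647e-01, -1.09960182e-04, -6.23816898e-04]), 'ft_force': array([ 0.41900142, -0.4537777 , -0.22584414]), 'torque': array([ 0.04290986, -0.01186553,  0.06805804]), 'grip_force': 0.0, 'width': 0.08708950604146214}
```

View pics/scene1.png

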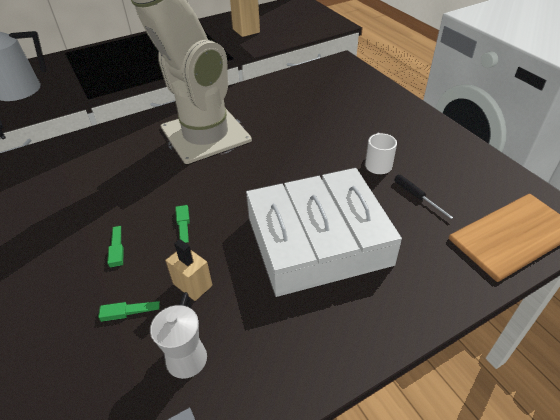

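View pics/top1.png

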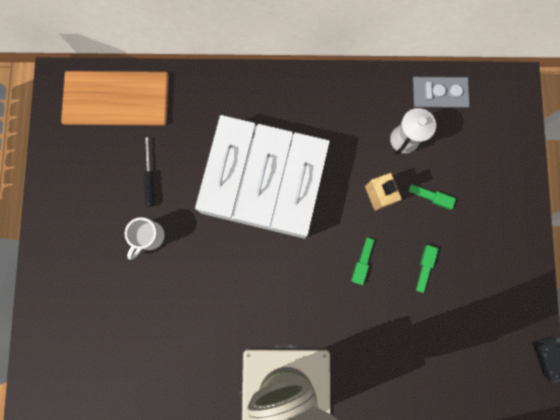

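Scene: the cabinet is at about (325,230), the wooden block with the black gauge handle at (188,255). Three green look-alikes lie flat at (117,247), (183,222) and (128,311). In the top view the cabinet is at (265,175), the block at (383,191), the black handle at (389,186) and the moka at (412,130). The black-handled gauge in the block is the one described. I'll confirm it in one enlarged crop.

Run:
```python
from h import *
import pickle
c=pickle.load(open('top.pkl','rb'));save(c,'topcrop.png',(190,105,440,255),3.2)
c=pickle.load(open('scene.pkl','rb'));save(c,'scenecrop.png',(150,160,410,310),3)
```

```text
(no output)
```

View pics/topcrop.png

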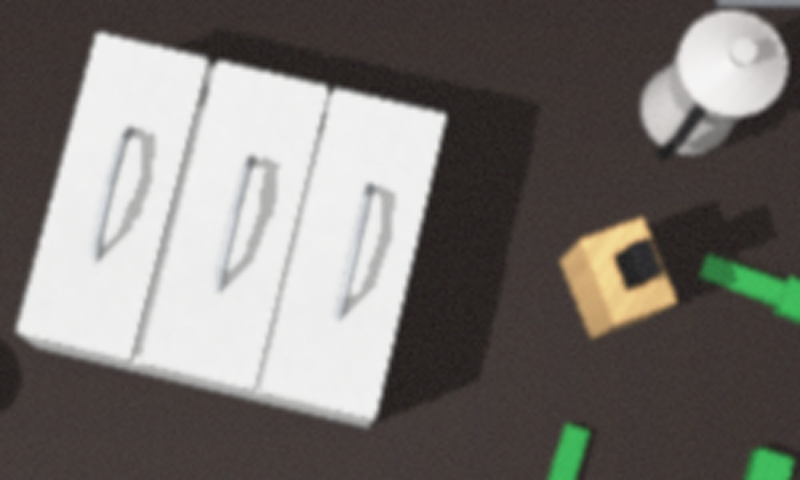

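View pics/scenecrop.png

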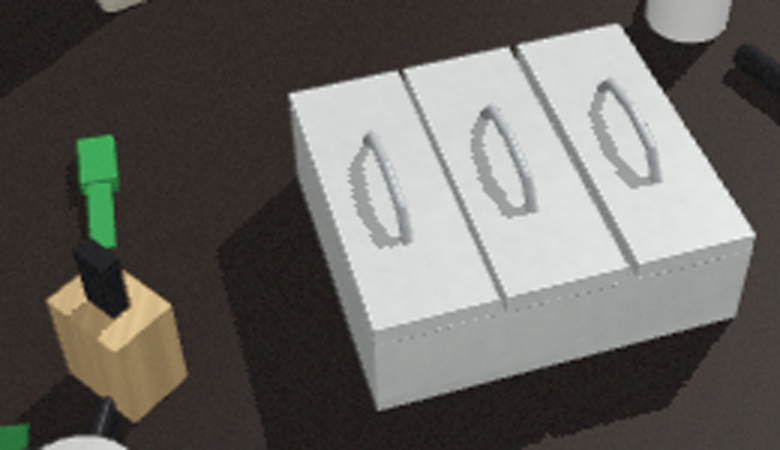

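Confirmed: the black-handled gauge stands in the block (crop 638,262), and the green ones lie flat. The left gap looks the wider. Next, compute the coarse poses.

Run:
```python
from h import *
import pickle
c=pickle.load(open('top.pkl','rb'))
f=lambda u,v,z:at(c,190+u/3.2,105+v/3.2,z)
P=[f(*q,.1) for q in((97,32),(447,113),(373,413),(17,330))]
print('corners',np.round(P,3),'center',np.mean(P,0))
d=lambda a,b:np.linalg.norm(P[a]-P[b]);print(d(0,1),d(1,2),d(2,3),d(3,0))
for a,b in((0,3),(1,2)):
    e=P[a]-P[b];print('yaw',np.arctan2(e[1],e[0]))
for a,b in(((210,65),(135,358)),((331,92),(259,388))):
    A,B=f(*a,.1),f(*b,.1);print('gap',A,B,(A+B)/2,np.arctan2(*(A-B)[1::-1]))
A,B=f(643,217,.09),f(677,302,.09);e=A-B;print('block',A,B,np.linalg.norm(e),np.arctan2(e[1],e[0]))
print('handle top',f(637,258,.146))
s=pickle.load(open('scene.pkl','rb'))
p=at(s,150+100/3,160+250/3,.146);print('handle top scene',p)
print('moka top',f(735,55,.15))
```

```text
corners [[ 0.741  0.178  0.1  ]
 [ 0.673 -0.114  0.1  ]
 [ 0.423 -0.052  0.1  ]
 [ 0.488  0.237  0.1  ]] center [0.58123178 0.06218359 0.1       ]
0.30045214832415856 0.25799766818786524 0.29665322918231785 0.25915264855885395
yaw -0.22872117346971202
yaw -0.24346345694292865
gap [0.71287795 0.08330214 0.1       ] [0.46609681 0.14075399 0.1       ] [0.58948738 0.11202807 0.1       ] -0.22873069677384616
gap [ 0.69039307 -0.01783653  0.1       ] [0.4423641  0.03998926 0.1       ] [0.56637858 0.01107637 0.1       ] -0.2290497802325558
block [ 0.58819596 -0.27786481  0.09      ] [ 0.51684584 -0.30388648  0.09      ] 0.07594713167219469 0.3497135240407256
handle top [ 0.54280599 -0.25763758  0.146     ]
handle top scene [ 0.54173158 -0.25550692  0.146     ]
moka top [ 0.70818521 -0.34001563  0.15      ]
```

Emit:
{"method": "step_arm", "body": {"deltas": [[[0, 0, -0.01, 0.05, -0.025, 0, 100], [0, 0, -0.02, 0.1, -0.05, 0, 100], [0, 0, -0.03, 0.15, -0.075, 0, 100], [0, 0, -0.04, 0.2, -0.1, 0, 100], [0, 0, -0.05, 0.25, -0.125, 0, 100], [0, 0, -0.06, 0.3, -0.15, 0, 100], [0, 0, -0.068, 0.35, -0.175, 0, 100], [0, 0, -0.068, 0.4, -0.2, 0, 100], [0, 0, -0.068, 0.43, -0.215, 0, 100], [0, 0, -0.068, 0.449, -0.225, 0, 100], [0, 0, -0.068, 0.449, -0.225, 0, 100], [0, 0, -0.068, 0.449, -0.225, 0, 100], [0, 0, -0.068, 0.449, -0.225, 0, 100]]]}}

```text
time: 1.72
ee_pos: [0.5417, -0.2607, 0.2446]
eef_rot: [0.985, 0.173, -0.0, 0.0]
ft_force: [-0.1, 0.2, -0.1]
width: 0.0869
grip_force: 0.0
```

Run:
```python
from h import *
import pickle
c=cam('wrist');save(c,'w1.png');pickle.dump(c,open('w1.pkl','wb'))
s=readout.read_state();print(s['time'],s['ee_pos'],s['eef_rot'],s['ft_force']);print(c['origin'],c['rotation'],c['fx'],pix(c,(.543,-.2575,.146)))
```

```text
1.775 [ 0.54179344 -0.26051798  0.24463882] [ 9.84898077e-01  1.73134948e-01 -1.08318677e-04  2.35075501e-04] [ 0.30093947  0.47704897 -0.57761782]
[ 0.60752064 -0.23673035  0.38577445] [[ 0.3418479   0.90747656  0.24418499]
 [-0.93975438  0.33046822  0.08747834]
 [-0.00131083 -0.2593782   0.96577494]] 315.9717550789961 [274.11743148 211.72560237]
```

View pics/w1.png

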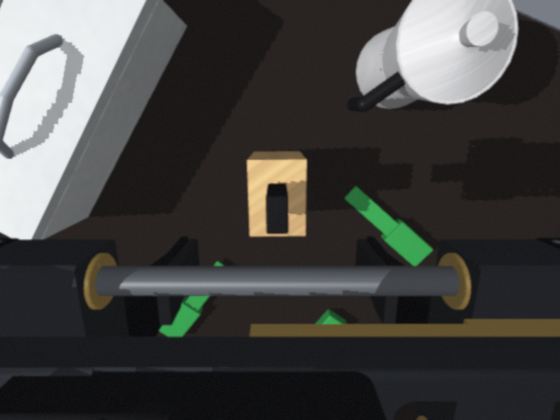

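Wrist view: the block spans (247–307, 152–236) and is aligned with the image. The black handle's top face is about (267–288, 194–233), and the moka stays clear at (440,60).

Run:
```python
from h import *
import pickle
c=pickle.load(open('w1.pkl','rb'));im=c['img'].astype(int).sum(2)
for v in (200,205,215,225): print(v,im[v,244:312])
print(im[180:240,277])
for u,v in((277.5,213),(267,213),(288,213),(277.5,194),(277.5,233)): print(at(c,u,v,.146))
print(at(c,247,160,.09),at(c,307,160,.09),at(c,247,236,.09),at(c,307,236,.09))
```

```text
200 [113 115 115 225 406 538 579 588 587 589 584 580 573 566 561 561 557 560
 564 566 544 426 245 129 102 103 104 105 102  99 102 102 101 106  99  99
  98  98  99 100  94  99  92 147 269 339 357 358 362 367 367 372 377 379
 375 377 374 371 365 360 343 281 185 101  76  72  81  69]
205 [110 110 118 206 382 509 557 562 560 559 561 565 567 569 573 574 572 572
 570 567 542 424 243 125 103 102 100 105 106 104 104 101 101 101 100  98
  98  97 100  99  96  95  97 158 285 361 373 375 374 370 367 365 359 356
 353 350 349 350 348 350 335 277 181 105  78  74  76  79]
215 [111 108 112 138 272 451 545 557 550 540 534 533 531 535 537 538 535 536
 535 534 516 421 273 141 103 102 100  95  96  97  93  98  96  96  91  94
  98  99  95 102  98  89  87 181 353 470 520 528 528 531 532 528 510 487
 472 467 466 467 487 499 477 379 228 127 114 109 108 111]
225 [113 111 115 115 233 411 516 534 536 541 543 540 546 555 556 565 565 568
 565 563 548 479 336 175 105  99  99 102  97  93  93  87  91  94  97  96
  93  90  94  94  92  90  92 159 320 443 499 512 512 518 514 516 510 511
 505 504 504 504 508 516 496 393 237 133 110 112 110 111]
[570 529 463 291 118  54  48  58  47  49  54  49  50  54  57  62  75  87
  99 100 106  99 104  96 104 101  93 103 100 104  93  95  96  96  91  96
  97  95  93  91  95  97  99  90  93  94  95  96  90  92  95  97 110 252
 438 460 306 157 112 111]
[ 0.5429306  -0.26036385  0.146     ]
[ 0.54009431 -0.25257587  0.146     ]
[ 0.54576664 -0.26815112  0.146     ]
[ 0.55735423 -0.25510952  0.146     ]
[ 0.52723345 -0.2660821   0.146     ]
[ 0.56638046 -0.22160386  0.09      ] [ 0.58549481 -0.27412575  0.09      ] [ 0.49514902 -0.24555037  0.09      ] [ 0.51554727 -0.30154213  0.09      ]
```

Emit:
{"method": "step_arm", "body": {"deltas": [[[0, 0, 0, 0.001, 0, 0.04, 100], [0, 0, 0, 0.001, 0, 0.08, 100], [0, 0, 0, 0.001, 0, 0.105, 100], [0, 0, 0, 0.001, 0, 0.116, 100], [0, 0, 0, 0.001, 0, 0.116, 100], [0, 0, 0, 0.001, 0, 0.116, 60], [0, 0, 0, 0.001, 0, 0.116, 30], [0, 0, 0, 0.001, 0, 0.116, 15], [0, 0, 0, 0.001, 0, 0.116, 5], [0, 0, 0, 0.001, 0, 0.116, 5], [0, 0, 0, 0.001, 0, 0.116, 5], [0, 0, 0, 0.001, 0, 0.116, 5]]], "squeeze": 30}}

```text
time: 3.28
ee_pos: [0.5435, -0.259, 0.1286]
eef_rot: [0.985, 0.174, -0.0, 0.0]
ft_force: [-0.1, 0.3, 1.7]
width: 0.025
grip_force: 0.0
```

Emit:
{"method": "step_arm", "body": {"deltas": [[[0, 0, 0, 0, 0, 0, 5], [0, 0, 0, 0, 0, 0, 5], [0, 0, 0, 0, 0, 0, 5], [0, 0, 0, 0, 0, 0, 5]]]}}

```text
time: 3.78
ee_pos: [0.5435, -0.259, 0.1285]
eef_rot: [0.985, 0.174, -0.0, 0.0]
ft_force: [-0.0, -0.2, -0.8]
width: 0.0183
grip_force: 30.0
```

Emit:
{"method": "step_arm", "body": {"deltas": [[[0, 0, 0, 0, 0, -0.03, 5], [0, 0, 0, 0, 0, -0.06, 5], [0, 0, 0, 0, 0, -0.1, 5], [0, 0, 0, 0, 0, -0.14, 5], [0, 0, 0.05, 0.005, -0.01, -0.15, 5], [0, 0, 0.1, 0.02, -0.04, -0.15, 5], [0, 0, 0.18, 0.04, -0.08, -0.15, 5], [0, 0, 0.26, 0.06, -0.12, -0.15, 5], [0, 0, 0.34, 0.08, -0.16, -0.15, 5], [0, 0, 0.42, 0.1, -0.2, -0.15, 5], [0, 0, 0.5, 0.12, -0.24, -0.15, 5], [0, 0, 0.56, 0.14, -0.28, -0.15, 5], [0, 0, 0.58, 0.16, -0.315, -0.15, 5], [0, 0, 0.58, 0.17, -0.333, -0.15, 5], [0, 0, 0.58, 0.17, -0.333, -0.15, 5], [0, 0, 0.58, 0.17, -0.333, -0.15, 5], [0, 0, 0.58, 0.17, -0.333, -0.15, 5]]]}}

```text
time: 5.9
ee_pos: [0.5892, 0.1105, 0.2785]
eef_rot: [0.993, -0.116, 0.0, 0.0]
ft_force: [-1.0, -0.6, -1.3]
width: 0.0176
grip_force: 30.0
```

Run:
```python
from h import *
import pickle
c=cam('wrist');save(c,'w2.png',None,1.4);pickle.dump(c,open('w2.pkl','wb'))
s=readout.read_state();print(s['time'],s['ee_pos'],R.from_quat(s['eef_rot']).as_matrix(),s['ft_force'],s['width'])
```

```text
5.95 [0.58916238 0.1107246  0.27857625] [[ 9.73196744e-01 -2.29974091e-01  1.22899827e-04]
 [-2.29973992e-01 -9.73196618e-01 -5.52847406e-04]
 [ 2.46746276e-04  5.09765531e-04 -9.99999840e-01]] [ 0.01756718 -0.38200477 -0.43648616] 0.01807926007228849
```

View pics/w2.png

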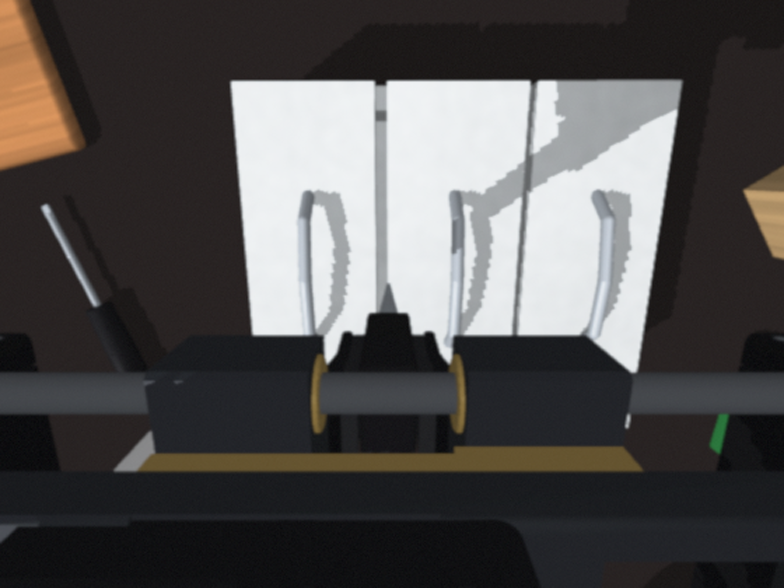

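Wrist view: the left gap runs at column ~382 (scaled) and is clearly the wider; the right gap at 533→518 is narrow. The gauge hangs upright with its tip near (389,285). Now measure the edges in tool coordinates.

Run:
```python
from h import *
import pickle
c=pickle.load(open('w2.pkl','rb'));im=c['img'].astype(int).sum(2)/3
T=np.array([.58916,.1107,0]);yaw=-.232
X=np.array([np.cos(yaw),np.sin(yaw),0]);Y=np.array([-X[1],X[0],0])
def edges(v,u0,u1):
    p=im[v,u0:u1];g=np.diff(p);a=np.argmin(g);b=np.argmax(g)
    hi=np.median(p);th=(hi+p.min())/2
    idx=np.where(p<th)[0];a,b=idx[0],idx[-1]
    s=lambda i,j:u0+i+(p[i]-th)/(p[i]-p[j])*(j-i)
    return s(a-1,a),s(b,b+1)
for v,L,Rr in((90,(258,286),(366,392)),(110,(258,286),None),(150,(258,290),(362,388)),(190,(260,290),(360,384)),(210,None,(358,380))):
    for q in(L,Rr):
        if q:
            e=edges(v,*q);w=[at(c,x,v,.1)-T for x in e];print(v,np.round(e,1),'y rel tool(mm, +left):',[round(float(k@Y)*1e3,1) for k in w],'x',round(float(w[0]@X)*1e3))
# corners far
for u,v in((232/1.4,81/1.4),(681/1.4,81/1.4)):
    w=at(c,u,v,.1)-T;print(w@X,w@Y)
print(pix(c,(.58916,.1107,.168)))
print(im[205,265:292].round())
```

```text
90 [266.9 275.6] y rel tool(mm, +left): [9.5, 1.2] x 100
90 [376.4 380.7] y rel tool(mm, +left): [-94.8, -98.9] x 100
110 [267.1 275.7] y rel tool(mm, +left): [9.4, 1.1] x 82
150 [267.3 276. ] y rel tool(mm, +left): [9.4, 0.7] x 44
150 [371.7 375.8] y rel tool(mm, +left): [-94.8, -98.9] x 44
190 [267.9 276.2] y rel tool(mm, +left): [9.1, 0.6] x 3
190 [368.6 372.8] y rel tool(mm, +left): [-94.8, -99.2] x 3
210 [367.4 371.1] y rel tool(mm, +left): [-95.1, -99.1] x -18
0.1282732323593926 0.1033430848487345
0.12848244247071483 -0.1947328726167255
[276.63545107 210.48599825]
[235. 235. 231. 201. 163. 160. 163. 162. 162. 157. 133. 106.  97. 120.
 179. 223. 235. 236. 235. 236. 236. 236. 236. 236. 236. 236. 236.]
```

Emit:
{"method": "step_arm", "body": {"deltas": [[[0, 0, 0, 0, -0.0051, 0, 5], [0, 0, 0, 0, -0.0051, 0.02, 5], [0, 0, 0, 0, -0.0051, 0.05, 5], [0, 0, 0, 0, -0.0051, 0.07, 5], [0, 0, 0, 0, -0.0051, 0.085, 5], [0, 0, 0, 0, -0.0051, 0.1, 5], [0, 0, 0, 0, -0.0051, 0.106, 5], [0, 0, 0, 0, -0.0051, 0.106, 5], [0, 0, 0, 0, -0.0051, 0.106, 5]]]}}

```text
time: 7.08
ee_pos: [0.5902, 0.1164, 0.1727]
eef_rot: [0.993, -0.115, -0.0, 0.0]
ft_force: [-1.4, -4.7, -3.2]
width: 0.0178
grip_force: 30.0
```

Emit:
{"method": "step_arm", "body": {"deltas": [[[0, 0, 0, 0, 0, 0, 5], [0, 0, 0, 0, 0, 0, 5]]]}}

```text
time: 7.32
ee_pos: [0.5902, 0.1165, 0.1727]
eef_rot: [0.993, -0.115, 0.0, 0.0]
ft_force: [-1.0, -4.6, -1.7]
width: 0.0176
grip_force: 30.0
```

Run:
```python
from h import *
s=readout.read_state();print(s)
```

```text
{'time': 7.325, 'joint_positions': array([ 0.14662515,  0.37824591, -0.52194504,  1.59577645,  0.19806483,
        1.22079252, -2.21436968]), 'joint_vel': array([ 0.00083358, -0.00123487, -0.00017773, -0.00129299, -0.00047178,
       -0.00118028, -0.00065093]), 'joint_torque': array([-2.68107466e+00, -6.06568193e+01, -9.41845715e+00, -3.93555379e+01,
       -1.39802545e+00, -1.57996695e+00, -1.06766666e-02]), 'ee_pos': array([0.59021525, 0.11652082, 0.17269456]), 'eef_rot': array([ 9.93361859e-01, -1.15030682e-01,  2.83049970e-05,  3.98088107e-04]), 'ft_force': array([-0.98568523, -4.55897102, -1.65698678]), 'torque': array([-1.41951762,  0.53924466,  0.00854727]), 'grip_force': 29.998055391479284, 'width': 0.017595299814691625}
```

The blade touches the left front, so I'll back off about 1.2 mm to the right.

Emit:
{"method": "step_arm", "body": {"deltas": [[[0, 0, 0, 0, 0.0012, 0, 5], [0, 0, 0, 0, 0.0012, 0, 5], [0, 0, 0, 0, 0.0012, 0, 5]]]}}

```text
time: 7.7
ee_pos: [0.5901, 0.1162, 0.1728]
eef_rot: [0.993, -0.115, 0.0, -0.0]
ft_force: [-0.3, -0.8, -0.9]
width: 0.0178
grip_force: 30.0
```

Emit:
{"method": "step_arm", "body": {"deltas": [[[0, 0, 0, 0, 0.0009, 0, 5], [0, 0, 0, 0, 0.0009, 0.004, 5], [0, 0, 0, 0, 0.0009, 0.008, 5], [0, 0, 0, 0, 0.0009, 0.01, 5], [0, 0, 0, 0, 0.0009, 0.01, 5], [0, 0, 0, 0, 0.0009, 0.01, 5]]]}}

```text
time: 8.45
ee_pos: [0.5898, 0.115, 0.1626]
eef_rot: [0.993, -0.115, 0.0, -0.0]
ft_force: [-0.6, -1.7, -0.9]
width: 0.0176
grip_force: 30.0
```

Emit:
{"method": "step_arm", "body": {"deltas": [[[0, 0, 0, 0, 0.0005, 0.002, 5], [0, 0, 0, 0, 0.0005, 0.004, 5], [0, 0, 0, 0, 0.0005, 0.005, 5], [0, 0, 0, 0, 0.0005, 0.005, 5], [0, 0, 0, 0, 0.0005, 0.005, 5]]]}}

```text
time: 9.07
ee_pos: [0.5897, 0.115, 0.1576]
eef_rot: [0.993, -0.115, 0.0, -0.0]
ft_force: [1.5, 4.7, -2.8]
width: 0.0178
grip_force: 30.0
```

Emit:
{"method": "step_arm", "body": {"deltas": [[[0, 0, 0, 0, 0, 0, 5], [0, 0, 0, 0, 0, 0, 5]]]}}

```text
time: 9.32
ee_pos: [0.5897, 0.115, 0.1576]
eef_rot: [0.993, -0.115, 0.0, -0.0]
ft_force: [2.0, 5.2, -0.9]
width: 0.0178
grip_force: 30.0
```

Emit:
{"method": "step_arm", "body": {"deltas": [[[0, 0, 0, 0, -0.0008, 0.0005, 5], [0, 0, 0, 0, -0.0008, 0.0015, 5], [0, 0, 0, 0, -0.0008, 0.002, 5], [0, 0, 0, 0, -0.0008, 0.002, 5], [0, 0, 0, 0, -0.0008, 0.002, 5]]]}}

```text
time: 9.95
ee_pos: [0.59, 0.1152, 0.1559]
eef_rot: [0.993, -0.115, 0.0, 0.0]
ft_force: [-0.7, 3.2, 6.2]
width: 0.0178
grip_force: 30.0
```

Emit:
{"method": "step_arm", "body": {"deltas": [[[0, 0, 0, 0, -0.0005, 0, 5], [0, 0, 0, 0, -0.0005, 0, 5], [0, 0, 0, 0, -0.0005, 0, 5]]]}}

```text
time: 10.32
ee_pos: [0.59, 0.1152, 0.1559]
eef_rot: [0.993, -0.115, 0.0, 0.0]
ft_force: [-0.4, 1.1, 5.8]
width: 0.0179
grip_force: 30.0
```

Emit:
{"method": "step_arm", "body": {"deltas": [[[0, 0, 0, 0, 0, -0.01, 5], [0, 0, 0, 0, 0, -0.04, 5], [0, 0, 0, 0, 0, -0.08, 5], [0, 0, 0, 0, 0, -0.11, 5], [0, 0, 0, 0, 0.02, -0.125, 5], [0, 0, 0, 0, 0.05, -0.125, 5], [0, 0, 0, 0, 0.08, -0.125, 5], [0, 0, 0, 0, 0.095, -0.125, 5], [0, 0, 0, 0, 0.102, -0.125, 5], [0, 0, 0, 0, 0.102, -0.11, 5], [0, 0, 0, 0, 0.102, -0.085, 5], [0, 0, 0, 0, 0.102, -0.07, 5], [0, 0, 0, 0, 0.102, -0.062, 5], [0, 0, 0, 0, 0.102, -0.062, 5], [0, 0, 0, 0, 0.102, -0.062, 5]]]}}

```text
time: 12.2
ee_pos: [0.5671, 0.0166, 0.2183]
eef_rot: [0.993, -0.115, 0.001, -0.0]
ft_force: [-0.0, 0.5, -0.4]
width: 0.0179
grip_force: 30.0
```

Run:
```python
from h import *
c=cam('wrist');save(c,'w3.png',(200,60,400,210),4)
s=readout.read_state();print(s['ee_pos'],s['ft_force'],s['width'])
```

```text
[0.56705943 0.01658953 0.21830502] [ 0.01890308  0.4884716  -1.54714692] 0.01750664211614027
```

View pics/w3.png

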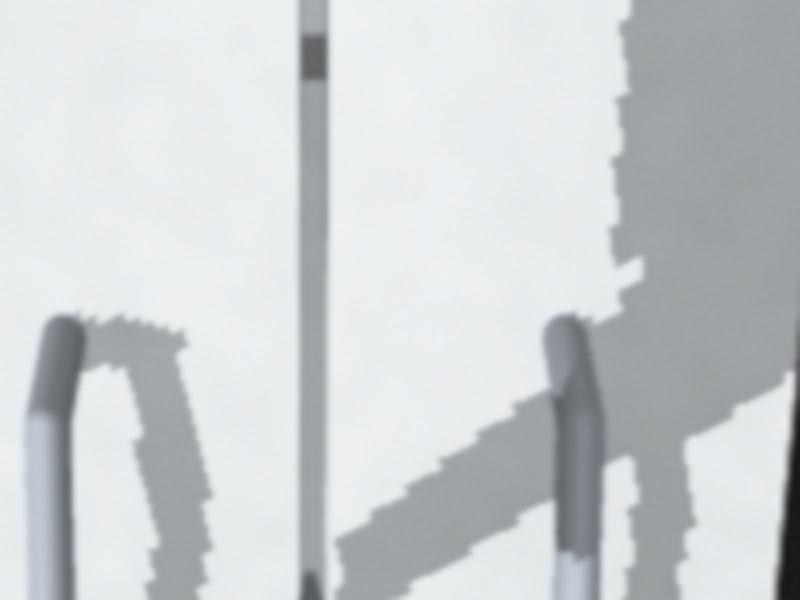

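The tip (crop 311,580) sits over the right gap (columns 300–327, centre ~313), so it is ready to enter.

Emit:
{"method": "step_arm", "body": {"deltas": [[[0, 0, 0, 0, 0.0003, 0.006, 5], [0, 0, 0, 0, 0.0003, 0.012, 5], [0, 0, 0, 0, 0.0003, 0.018, 5], [0, 0, 0, 0, 0.0003, 0.022, 5], [0, 0, 0, 0, 0.0003, 0.022, 5], [0, 0, 0, 0, 0.0003, 0.022, 5]]]}}

```text
time: 13.0
ee_pos: [0.5667, 0.0162, 0.1957]
eef_rot: [0.993, -0.115, 0.0, -0.0]
ft_force: [0.6, -0.4, -1.1]
width: 0.0179
grip_force: 30.0
```

Free at 15 mm deep. Continuing down.

Emit:
{"method": "step_arm", "body": {"deltas": [[[0, 0, 0, 0, 0, 0.002, 5], [0, 0, 0, 0, 0, 0.004, 5], [0, 0, 0, 0, 0, 0.006, 5], [0, 0, 0, 0, 0, 0.007, 5], [0, 0, 0, 0, 0, 0.007, 5], [0, 0, 0, 0, 0, 0.007, 5]]]}}

```text
time: 13.75
ee_pos: [0.5666, 0.0161, 0.1886]
eef_rot: [0.993, -0.115, 0.0, 0.0]
ft_force: [0.5, 0.2, -0.7]
width: 0.018
grip_force: 30.0
```

Emit:
{"method": "step_arm", "body": {"deltas": [[[0, 0, 0, 0, 0, 0.001, 5], [0, 0, 0, 0, 0, 0.002, 5], [0, 0, 0, 0, 0, 0.003, 5], [0, 0, 0, 0, 0, 0.003, 5], [0, 0, 0, 0, 0, 0.003, 5]]]}}

```text
time: 14.38
ee_pos: [0.5666, 0.0162, 0.1855]
eef_rot: [0.993, -0.115, 0.0, 0.0]
ft_force: [0.2, -0.2, -0.7]
width: 0.0178
grip_force: 30.0
```

Emit:
{"method": "step_arm", "body": {"deltas": [[[0, 0, 0, 0, 0, 0.001, 5], [0, 0, 0, 0, 0, 0.002, 5], [0, 0, 0, 0, 0, 0.003, 5], [0, 0, 0, 0, 0, 0.003, 5], [0, 0, 0, 0, 0, 0.003, 5]]]}}

```text
time: 15.0
ee_pos: [0.5665, 0.0161, 0.1825]
eef_rot: [0.993, -0.115, -0.0, 0.0]
ft_force: [0.2, -0.8, -1.2]
width: 0.018
grip_force: 30.0
```

Emit:
{"method": "step_arm", "body": {"deltas": [[[0, 0, 0, 0, 0, 0.001, 5], [0, 0, 0, 0, 0, 0.002, 5], [0, 0, 0, 0, 0, 0.002, 5], [0, 0, 0, 0, 0, 0.002, 5]]]}}

```text
time: 15.5
ee_pos: [0.5667, 0.016, 0.1807]
eef_rot: [0.993, -0.115, 0.0, 0.0]
ft_force: [0.0, -2.1, 1.3]
width: 0.0179
grip_force: 30.0
```

Emit:
{"method": "step_arm", "body": {"deltas": [[[0, 0, 0, 0, 0.0005, 0.0005, 5], [0, 0, 0, 0, 0.0005, 0.001, 5], [0, 0, 0, 0, 0.0005, 0.001, 5], [0, 0, 0, 0, 0.0005, 0.001, 5]]]}}

```text
time: 16.0
ee_pos: [0.5668, 0.0159, 0.18]
eef_rot: [0.993, -0.115, 0.0, -0.0]
ft_force: [-0.4, 0.1, 5.9]
width: 0.0177
grip_force: 30.0
```

Emit:
{"method": "step_arm", "body": {"deltas": [[[0, 0, 0, 0, 0, 0, 5], [0, 0, 0, 0, 0, 0, 5], [0, 0, 0, 0, 0, 0, 40], [0, 0, 0, 0, 0, 0, 40], [0, 0, 0, 0, 0, 0, 40], [0, 0, 0, 0, 0, 0, 40], [0, 0, 0, 0, 0, 0, 40]]]}}

```text
time: 16.88
ee_pos: [0.5665, 0.0157, 0.1795]
eef_rot: [0.993, -0.115, -0.0, 0.0]
ft_force: [-0.7, 0.2, 0.2]
width: 0.0344
grip_force: 0.0
```

Released with no residual force. Now retreat straight up and look.

Emit:
{"method": "step_arm", "body": {"deltas": [[[0, 0, 0, 0, 0, -0.005, 40], [0, 0, 0, 0, 0, -0.02, 40], [0, 0, 0, 0, 0, -0.05, 40], [0, 0, 0, 0, 0, -0.09, 40], [0, 0, 0, 0, 0, -0.13, 40], [0, 0, 0, -0.04, 0, -0.15, 40], [0, 0, 0, -0.08, 0, -0.15, 40], [0, 0, 0, -0.1, 0, -0.15, 40], [0, 0, 0, -0.1, 0, -0.15, 40]]]}}

```text
time: 18.0
ee_pos: [0.4686, 0.0389, 0.3311]
eef_rot: [0.993, -0.114, 0.001, 0.0]
ft_force: [0.7, -0.1, 1.2]
width: 0.0348
grip_force: 0.0
```

Run:
```python
from h import *
c=cam('scene');save(c,'s2.png',(150,120,430,320),2.8)
w=cam('wrist')
s=readout.read_state();print(s['time'],s['ee_pos'],s['ft_force'],s['width'])
print((pix(c,(.5665,.0157,.198))-[150,120])*2.8,(pix(c,(.5665,.0157,.142))-[150,120])*2.8)
```

```text
18.1 [0.46967373 0.038218   0.33028992] [-0.46017473  0.93056328  0.07245974] 0.03443454695556138
[416.47709917 188.83407919] [416.16645358 239.10411619]
```

View pics/s2.png

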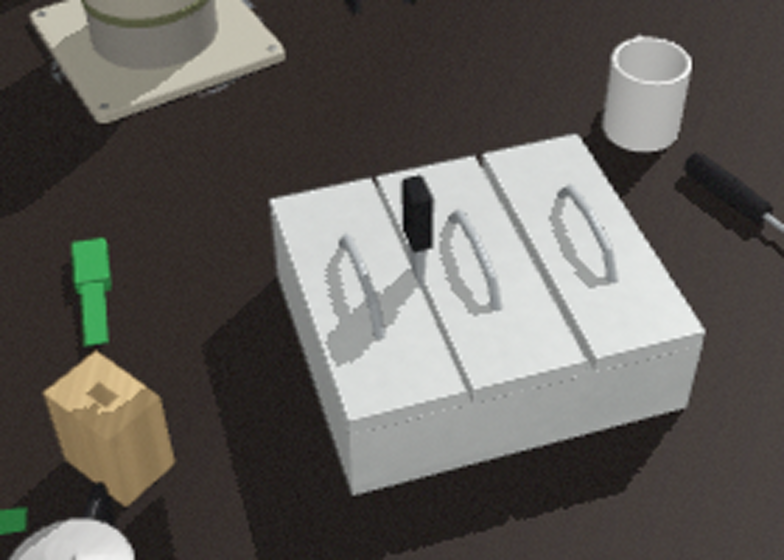

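The gauge stands upright in the narrower right gap (handle at 417,213, where predicted). The gripper is clear and everything else is undisturbed.

```bash
python3 -c "
from bench import r
print(r.close_job())"
```

```text
the job is handed in; nothing more can be done
None
```

The gauge dragged in the left gap (about 8.8 mm, from the depth at which it nipped) and then in the right one (about 5.5 mm). It now stands upright and released in the tighter right gap with its tip about 31 mm below the faces, each push was about 6 N, and the job is handed in without a verdict being shown.

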